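Work the caddy lever to drop a spent label roll, and let the lid down softly

TASK

Push the lever on the front of the steel waste caddy all the way down with the fingertips so that its lid swings wide open, and keep it down until the spent label roll waiting in the side chute has rolled into the caddy. Then ease the lever back up slowly, so that the lid comes down gently until it is fully shut and never slams. Work only the lever: only the fingers may touch it, do not touch the lid or the roll, and leave the crockery standing where it is.

Things in the scene. Friction and masses are not known exactly. Their poses are not given: they have to be found in the camera images.
- caddy: Steel waste caddy, 180 (x) x 170 (y) x 160 mm high, fixed to the counter, walls 3 mm, floor 4 mm thick. Origin: centre of its underside, on the counter; z up. Its front (-x of its own frame), with the lever, faces roughly to the robot; the chute is on its left (+y) side.
- chute_sill (a point): Lower end of the steel chute at the slot in the caddy's left wall, 86 mm above the counter, 48 mm in front of the caddy's centre. From here the chute (38 mm wide outside) rises to the left at 20 degrees; it ends 200 mm left of the caddy's centre, 155 mm above the counter.
- lever_pad (a point): Middle of the top face of the lever's black pad (42 mm front to back, 56 mm across, 8 mm thick); moves with the lever. At rest about 114 mm above the counter, 105 mm in front of the caddy's front wall, pad tilted up to the front by 0.2 rad; fully pressed about 49 mm lower, almost straight below, tilted down to the front by 0.3 rad. Nothing stands under it.
- lever (a joint): Angle of the lever about its pivot (8 mm in front of the front wall, 90 mm above the counter, 0.10 m from the pad's middle): 0 at rest (up), 0.5 rad at its lower stop. The lid's weight drives it back up: about 5 to 11 N on the pad hold it at any angle; it does not stay down by itself.
- lid (a joint): Angle of the lid, hinged on the caddy's far upper edge and geared to the lever: 0 shut, 1.1 rad at full lever travel (2.2 times the lever angle). Left alone it falls shut hard, at several rad/s. Closing slower than 2 rad/s (lever pad rising slower than 90 mm/s) is gentle.
- lid_panel: The steel lid, 188 x 165 x 4 mm, with a 74 mm deep flap hanging from its left edge that closes the chute's slot. Origin: middle of the lid, 94 mm in front of its hinge axis and, when shut, 162 mm above the counter; x runs front to back along the lid. Its front edge swings up and away from the robot. The chute is fully clear from about 0.7 rad of lid angle.
- label_roll: Spent cream-coloured label roll, 61 mm diameter, 25 mm wide, loose, standing on its rim in the chute against the lid's flap. Origin: centre of one flat side; own z: the roll's axis. Rolls into the caddy by itself when the flap lifts; once in there its origin is under 70 mm above the counter.
- near_mug: Bystander: low wide white cup with blue inside, 94 x 117 x 58 mm, left of the lever, loose. Origin: centre of its underside.
- near_glass: Bystander: tumbler mouth down, 71 mm diameter, 82 mm high, right of the lever, loose. Origin: centre of its underside.
- drain_glass_1: Bystander: tumbler 76 mm diameter, 115 mm high, on the draining ribs to the right, loose. Origin: centre of its underside.
- drain_glass_2: Bystander: tumbler mouth down, 68 mm diameter, 90 mm high, on the draining ribs, loose. Origin: centre of its underside.
- drain_glass_3: Bystander: tumbler 70 mm diameter, 120 mm high, on the draining ribs, loose. Origin: centre of its underside.
Not all that is in view belongs to the job. There is more than one size of the label_roll; the one meant has the size given above.

How it is judged:
On the way, in this order (a step that is already met when the one before it is completed fails the run):
1. lid wide open (over 0.9 rad) with the label roll dropped into the caddy (value of joint lid above 0.9 rad and z of label_roll in the frame of caddy below 0.07 m and x of label_roll in the frame of caddy between -0.09 and 0.09 m and y of label_roll in the frame of caddy between -0.085 and 0.085 m), for 0.2 s.
2. lid shut again (value of joint lid below 0.06 rad), for 0.2 s.
At the end, for the whole second after the job is handed in: The label roll lies still inside the caddy (origin under 70 mm above the counter, within the walls), the lid is shut (under 0.06 rad) and the lever is fully up (under 0.03 rad) (value of joint lid below 0.06 rad and value of joint lever below 0.03 rad and z of label_roll in the frame of caddy below 0.07 m and x of label_roll in the frame of caddy between -0.09 and 0.09 m and y of label_roll in the frame of caddy between -0.085 and 0.085 m and linear speed of label_roll below 0.05 m/s); the robot touches nothing.
It fails at once if the lid slams: it closes faster than 2 rad/s (velocity of joint lid below -2 rad/s).
It fails at once if the arm or the gripper's body, not the fingers, pushes the caddy or its lever (contact force between the arm and caddy above 2 N).
It fails at once if the robot touches the lid (contact force between any of the fingers, the arm and lid_panel above 0.5 N).
It fails at once if the robot touches the label roll (contact force between any of the fingers, the arm and label_roll above 0.3 N).
It fails at once if a cup or glass is shifted more than 25 mm, lifted or tipped (distance of any of near_mug, near_glass, drain_glass_1, drain_glass_2, drain_glass_3 from where it was at the start of the episode above 0.025 m or angle between any of near_mug, near_glass, drain_glass_1, drain_glass_2, drain_glass_3's own z axis and vertical above 0.4 rad).
It also fails if it takes over 38 s, if anything falls off the work surface, if the arm or the gripper's body presses on something with over 40 N, if the wrist force passes 120 N, or if a joint passes its speed limit or range.

ROBOT

A 7-joint arm with a two-finger parallel gripper is mounted at the origin on a cart in front of the work surface, level with it; the furniture and walls round the work are solid. World frame = base frame: x ahead of the robot, y to its left, z up, the work surface at z = 0. Lengths are in m, angles in rad, forces in N, time in s.
With the tool pointing down it reaches from about 0.425 to 0.875 m from the base axis. Payload 8.4 kg.
Tool frame: the origin (TCP) lies midway between the tips of the shut fingers; the grasp point (between the pads) lies 19 mm behind it; z points along the fingers, y is the line along which they close (so a half turn about z gives the same grasp; the last joint's range is limited). The gripper opens to 85 mm and grips with 20 to 120 N. Pads are 22 mm wide; open, the fingers measure 114 mm over their backs; the gripper's body (76 mm by 85 mm) begins 54 mm behind the grasp point. The pads swing forward as they close: fully open they stand 13 mm farther back than shut.
Start: joints at [1.072, 0.333, 0.04, 1.465, -0.013, 1.343, -0.059], TCP at [0.253, -0.599, 0.231] pointing down, gripper open.
Joint ranges: [-2.58, 2.58], [-0.38, 2.09], [-1.3, 1.39], [0.25, 2.4], [-1.5, 4.64], [0.08, 2.09], [-2.65, 2.65]. Speed limits (rad/s): [2.22, 2.22, 2.79, 2.79, 3.14, 3.14, 3.14].

INTERFACE

Orientations are given as a unit quaternion [x, y, z, w].
In Python, from workcell import robot gives the robot as it stands.
- The arm moves only by the shell command python3 -m creep 'ROWS' [OPENING] [FORCE]. ROWS is JSON, a list of rows, each an object with "dp": the shift along the tool's x, y, z in cm, a list of three; "spin": the turn about the tool's z in degrees. In form: [{"dp": [tx, ty, tz], "spin": spin}, ...]. A call has 1 to 20 rows; each row shifts and turns the commanded pose from where the row before left it, along the tool's axes as they then stand; what a row does not reach is not made up. A row lasts 1/12 s, in which the tool goes at most 41.7 mm and 7.16 degrees, less where a joint would pass 70% of its speed; a pose out of reach is approached as far as the arm can. A call with a gripper value outside its range is refused whole. OPENING is the opening, from -1 (shut) to 1 (fully open), so that 0 is half open, set as the call begins (- or left out, the last holds). The fingers move at their own pace and stop on an object; FORCE is the grip in N (left out, the last holds). Time passes only in rows, so rows that do not move let the fingers close. It gives the time, the measured TCP pose, the force, the opening and the grip force at its end, in the units of the state.
- robot.state(): the state, without advancing time (a new reading comes with each control period).
- robot.camera(name): name is "scene" or "side" or "wrist"; returns (picture, depth): 400x640x3 uint8, red, green, blue; 400x640 float32, m along the optical axis (not along the pixel's ray), 0 where there is no reading.
- robot.calibration(name): a dict with "camera_matrix" (3x3 intrinsics, pixels), "R" (3x3) and "t" (3): a world point X has camera coordinates R X + t. Camera axes: x right, y down, z forward; pixel columns grow to the right and rows downward; lengths in m; the calibration is good to about 2 mm. A picture is of the moment at which its call begins: read the wrist's pose just before it. calibration takes no time and is no camera call; for the wrist camera it gives the pose at the moment of the call.
- robot.close_job(): hands the job in; it is judged then, once.
The state is a dict: "t": time; "qpos": joint angles; "joint_velocities": joint speeds; "joint_efforts": joint torques, N m; "eef_pos": TCP position; "orientation": TCP orientation; "contact_force": force on the tool from outside, world axes, zero at the start; "moment": the same for the moment, N m; "grip_width": finger opening in m; "finger_force": force on a finger pad.
Only numpy, scipy, OpenCV 4.12 (cv2) and the standard library are available. Lean on these libraries where they do the work, as an engineer would, in place of code of your own. Each camera call takes 0.05 s, during which the arm holds its last target. There are 200 camera calls.

## Working session

There is one attempt and no reset: what is moved stays moved. The work goes in short steps, Python scripts to look and compute and a shell command to move; the robot and the scene stay as the last step left them, time stands still between calls to the robot, and variables do not carry over. Pictures are saved under pics/ and viewed, at most 10 in all, crops included, and the job is handed in when it is done.

```bash
mkdir -p pics; cat > h.py <<'E'
import numpy as np, cv2
from workcell import robot
def snap(n,f):
    c=robot.calibration(n); p,d=robot.camera(n)
    cv2.imwrite(f'pics/{f}.png',p[:,:,::-1]); np.savez(f'pics/{f}.npz',p=p,d=d,K=c['camera_matrix'],R=c['R'],t=c['t'])
def load(f):
    z=np.load(f'pics/{f}.npz'); p,d,K,R,t=[z[k] for k in ('p','d','K','R','t')]
    v,u=np.mgrid[:400,:640]
    C=np.stack([(u-K[0,2])/K[0,0]*d,(v-K[1,2])/K[1,1]*d,d],-1)
    return p,d,(C-np.ravel(t))@np.asarray(R)   # world points
E
python3 - <<'E'
from h import *
snap('scene','s0'); snap('side','d0')
s=robot.state(); print(s['t'],s['eef_pos'],s['orientation'],s['grip_width'],s['contact_force'])
E
```

```text
0.1 [ 0.25279485 -0.59837961  0.23049612] [ 9.80090926e-01  1.98547791e-01 -1.97114656e-04 -7.15524862e-04] 0.08544348167169452 [-0.68635539 -0.65321012 -0.11608417]
```

View pics/s0.png

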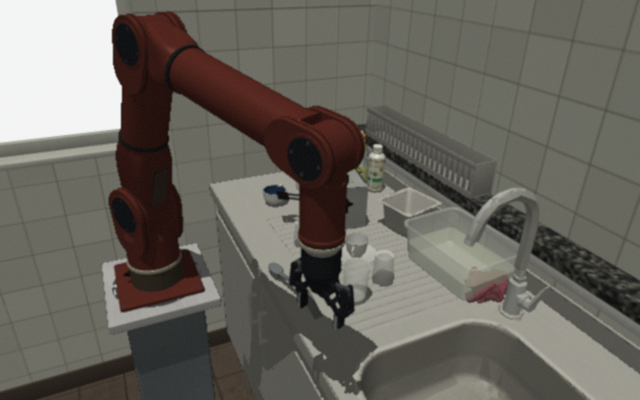

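View pics/d0.png

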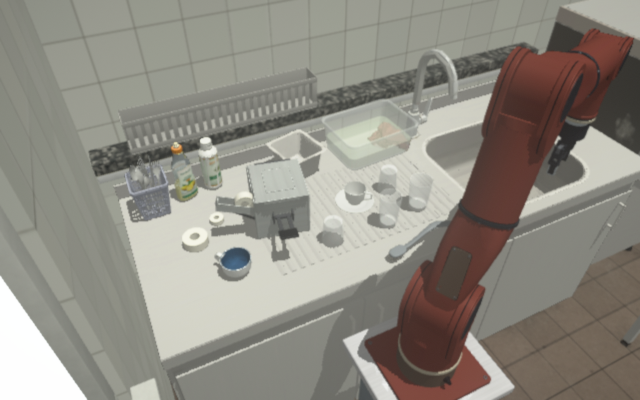

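The side view shows the caddy (~280,195), the black lever pad (~288,231), the roll in the chute (~245,200), the blue mug (236,262) and the near glass (333,230).

```bash
python3 - <<'E'
from h import *
p,d,W=load('d0')
g=p.max(2)
m=(g<60); m[:,:262]=0;m[:,315:]=0;m[:205]=0;m[245:]=0
n,l,st,c=cv2.connectedComponentsWithStats(m.astype(np.uint8))
for i in range(1,n):
    if st[i,4]>8:
        P=W[l==i]; print(st[i],c[i],np.median(P,0),P.min(0),P.max(0))
# caddy lid top plane points
z=W[...,2]; k=(abs(z-.164)<.012); k[:,:235]=0;k[:,320:]=0;k[:150]=0;k[215:]=0
n,l,st,c=cv2.connectedComponentsWithStats(k.astype(np.uint8)); i=1+st[1:,4].argmax()
P=W[l==i]; r=cv2.minAreaRect((P[:,:2]*1000).astype(np.float32)); print('lid',st[i],P.mean(0),r)
def reg(n,a,b,c_,d_,z0=.01,z1=.2):
    Q=W[c_:d_,a:b].reshape(-1,3); Q=Q[(Q[:,2]>z0)&(Q[:,2]<z1)]; print(n,len(Q),Q.min(0).round(3),Q.max(0).round(3))
reg('mug',212,256,245,278); reg('glass',322,346,216,246)
I=cv2.resize(p[140:290,190:350,::-1],None,fx=4.5,fy=4,interpolation=cv2.INTER_CUBIC);cv2.imwrite('pics/c0.png',I)
E
```

```text
lid [ 246  158   63   46 2179] [0.64556714 0.13361942 0.16442352] ((653.7111206054688, 131.9545440673828), (169.6593017578125, 199.00816345214844), 77.4574203491211)
mug 706 [0.445 0.29  0.01 ] [0.546 0.386 0.061]
glass 545 [ 0.444 -0.013  0.01 ] [0.511 0.054 0.086]
```

View pics/c0.png

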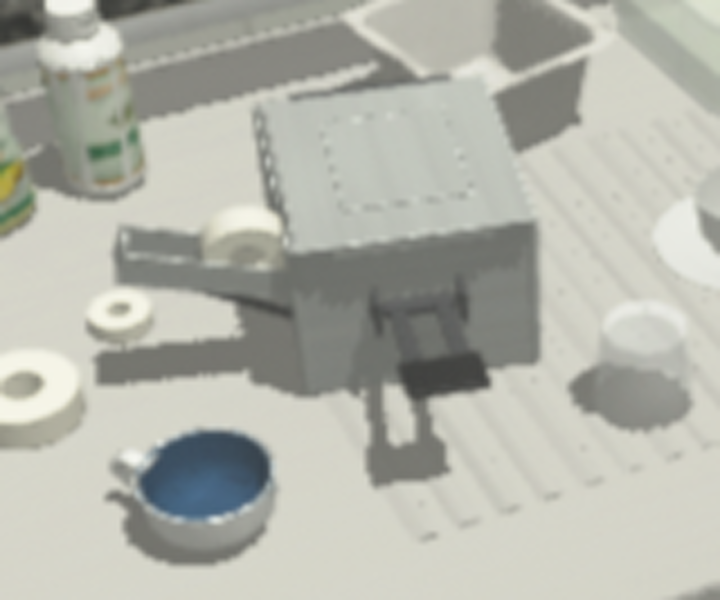

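The crop shows the pad centred at about crop (445,373), i.e. pixel (289,233), with free space between the mug and the glass.

```bash
python3 - <<'E'
from h import *
p,d,W=load('d0')
print(p[233,280:300].max(1),p[226:242,289].max(1)); print(W[233,289])
g=p.max(2); m=(g<75); m[:,:276]=0;m[:,302:]=0;m[:226]=0;m[:,:][242:]=0
m&=(W[...,2]>.07)
P=W[m]; print(m.sum(),np.median(P,0),P.min(0),P.max(0)); print(cv2.minAreaRect((P[:,:2]*1000).astype(np.float32)))
# lid rows: left/front/right edge fit
z=W[...,2]; k=(abs(z-.164)<.006); k[:,:235]=0;k[:,320:]=0;k[:150]=0;k[215:]=0
n,l,st,c=cv2.connectedComponentsWithStats(k.astype(np.uint8)); i=1+st[1:,4].argmax()
q=W[l==i]; print('lid',len(q),q.mean(0),cv2.minAreaRect((q[:,:2]*1000).astype(np.float32)))
# front wall normal
Q=W[205:232,255:310].reshape(-1,3); Q=Q[(Q[:,2]>.02)&(Q[:,2]<.15)&(Q[:,0]>.5)]
A=np.c_[Q[:,1],np.ones(len(Q))]
for _ in range(5):
    s=np.linalg.lstsq(A,Q[:,0],rcond=None)[0]; r=Q[:,0]-A@s; kk=abs(r)<max(.004,np.std(r)); Q=Q[kk];A=A[kk]
print('front x = %.3f*y+%.3f'%tuple(s),np.degrees(np.arctan(s[0])),len(Q))
E
```

```text
[ 66  67  67  67  66  68  67  67  67  67  68  67  68  69  69  69  68  82
 149 195] [100 104  97  79  69  68  67  67  69  68  75  80 129 186 209 212]
[0.46056385 0.17288953 0.11745128]
119 [0.46367348 0.17479423 0.11551679] [-0.45846297  0.14765887  0.10868741] [0.48561055 0.51677811 1.12662394]
((7.555267333984375, 330.69970703125), (51.22110366821289, 1002.2822265625), 71.15898132324219)
lid 2083 [0.64743361 0.13255672 0.16464542] ((653.696533203125, 131.79098510742188), (169.28280639648438, 199.0373077392578), 77.4056167602539)
front x = 0.224*y+0.538 12.605465003379882 969
```

Pad at (0.464, 0.174, 0.115): depth agrees with the caddy geometry (yaw -12.5°, front wall line matches). Moving out to clear the inner reach, closing the fingers.

```bash
python3 -m creep '[{"dp":[2.3,-1.75,0],"spin":0},{"dp":[2.3,-1.75,0],"spin":0},{"dp":[2.3,-1.75,0],"spin":0},{"dp":[2.3,-1.75,0],"spin":0},{"dp":[2.3,-1.75,0],"spin":0},{"dp":[2.3,-1.75,0],"spin":0},{"dp":[2.3,-1.75,0],"spin":0},{"dp":[2.3,-1.75,0],"spin":0},{"dp":[2.3,-1.75,0],"spin":0},{"dp":[2.3,-1.75,0],"spin":0},{"dp":[2.3,-1.75,0],"spin":0},{"dp":[2.3,-1.75,0],"spin":0},{"dp":[2.3,-1.75,0],"spin":0},{"dp":[2.3,-1.75,0],"spin":0},{"dp":[0,0,0],"spin":6},{"dp":[0,0,0],"spin":6},{"dp":[0,0,0],"spin":6},{"dp":[0,0,0],"spin":6},{"dp":[0,0,0],"spin":6},{"dp":[0,0,0],"spin":5.4}]' -1 40
cat >> h.py <<'E'
def go(T,yaw=-12.5):
    s=robot.state(); from scipy.spatial.transform import Rotation as Ro
    M=Ro.from_quat(s['orientation']).as_matrix(); a=np.degrees(np.arctan2(M[1,0],M[0,0]))
    print('t',s['t'],'p',s['eef_pos'].round(4),'yaw',a.round(2),'tilt',M[:,2].round(3),'spin',(a-yaw).round(2),'dp cm',(100*M.T@(np.array(T)-s['eef_pos'])).round(2),'F',s['contact_force'].round(1),'w',s['grip_width'],'q',s['qpos'].round(2))
E
python3 -c "
from h import *
go([.464,.174,.2])"
```

```text
t: 1.77
eef_pos: [0.454, -0.2476, 0.2309]
orientation: [0.994, -0.111, -0.0, -0.0]
contact_force: [-0.2, -0.4, 0.9]
grip_width: -0.0003
finger_force: 0.0
t 1.7667 p [ 0.454  -0.2476  0.2309] yaw -12.8 tilt [-0.001  0.    -1.   ] spin -0.3 dp cm [ -8.36 -41.33   3.11] F [-0.2 -0.4  0.9] w -0.00034864697331149583 q [ 0.63  0.08 -0.23  1.77  0.02  1.29 -1.4 ]
```

```bash
python3 -m creep '[{"dp":[-0.52,-2.58,0],"spin":0},{"dp":[-0.52,-2.58,0],"spin":0},{"dp":[-0.52,-2.58,0],"spin":0},{"dp":[-0.52,-2.58,0],"spin":0},{"dp":[-0.52,-2.58,0],"spin":0},{"dp":[-0.52,-2.58,0],"spin":0},{"dp":[-0.52,-2.58,0],"spin":0},{"dp":[-0.52,-2.58,0],"spin":0},{"dp":[-0.52,-2.58,0],"spin":0},{"dp":[-0.52,-2.58,0],"spin":0},{"dp":[-0.52,-2.58,0],"spin":0},{"dp":[-0.52,-2.58,0],"spin":0},{"dp":[-0.52,-2.58,0],"spin":0},{"dp":[-0.52,-2.58,0],"spin":0},{"dp":[-0.52,-2.58,0],"spin":0},{"dp":[-0.52,-2.58,0],"spin":0},{"dp":[0,0,0],"spin":0},{"dp":[0,0,0],"spin":0}]' -1
python3 -c "
from h import *
go([.464,.174,.13])
snap('wrist','w1');snap('side','d1')
a=cv2.imread('pics/w1.png');b=cv2.imread('pics/d1.png')[130:300,160:400]
cv2.imwrite('pics/v1.png',np.vstack([cv2.resize(a,(400,250)),cv2.resize(b,(400,283))]))"
```

```text
t: 3.27
eef_pos: [0.4618, 0.1746, 0.231]
orientation: [0.994, -0.107, -0.0, -0.0]
contact_force: [0.3, -0.1, -0.4]
grip_width: 0.0003
finger_force: 0.0
t 3.2667 p [0.4618 0.1746 0.231 ] yaw -12.31 tilt [-0.001  0.    -1.   ] spin 0.19 dp cm [ 0.24  0.02 10.1 ] F [ 0.3 -0.1 -0.4] w 0.00025663489810274934 q [ 0.2   0.06 -0.66  1.81  0.04  1.29 -2.26]
```

View pics/v1.png

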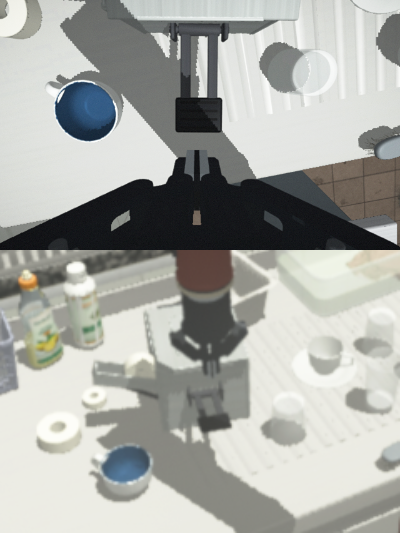

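Wrist view (top): pad at about (199,115) of the 400-wide half, fingers at (197,165), mug and glass well clear on either side. Measuring the pad from the wrist depth.

```bash
python3 - <<'E'
from h import *
p,d,W=load('w1')
m=(p.max(2)<70)&(W[...,2]>.095)&(W[...,2]<.13); m[:145]=0;m[222:]=0;m[:,270:370]&=True;m[:,:270]=0;m[:,370:]=0
P=W[m]; c=(P.min(0)+P.max(0))/2
print(m.sum(),np.median(P,0),cv2.minAreaRect((P[:,:2]*1000).astype(np.float32)),P[:,2].min(),P[:,2].max())
E
```

```text
4260 [0.46955733 0.170964   0.11260515] ((472.14007568359375, 168.81260681152344), (54.906593322753906, 48.440155029296875), 77.52904510498047) 0.1035334050132107 0.11906004873300889
```

```bash
python3 -m creep '[{"dp":[0.1,0.04,2],"spin":0.2},{"dp":[0.1,0.04,2],"spin":0},{"dp":[0.1,0.04,2],"spin":0},{"dp":[0.1,0.04,2],"spin":0},{"dp":[0.07,0,1.5],"spin":0},{"dp":[0,0,1],"spin":0},{"dp":[0,0,0.5],"spin":0},{"dp":[0,0,0.4],"spin":0},{"dp":[0,0,0.4],"spin":0},{"dp":[0,0,0.4],"spin":0},{"dp":[0,0,0],"spin":0}]'
python3 -c "
from h import *
go([.466,.172,.070])"
```

```text
t: 4.28
eef_pos: [0.4669, 0.1708, 0.1099]
orientation: [0.994, -0.111, 0.0, -0.0]
contact_force: [-1.9, -1.0, 6.6]
grip_width: -0.0001
finger_force: 3.1
t 4.2833 p [0.4669 0.1708 0.1099] yaw -12.7 tilt [ 0.001  0.    -1.   ] spin -0.2 dp cm [-0.11 -0.1   3.99] F [-1.9 -1.   6.6] w -9.437421824589162e-05 q [ 0.17  0.18 -0.66  1.95  0.13  1.05 -2.34]
```

Contact made, 6.6 N as expected. Pressing down.

```bash
python3 -m creep '[{"dp":[0,0,0.4],"spin":0},{"dp":[0,0,0.4],"spin":0},{"dp":[0,0,0.4],"spin":0},{"dp":[0,0,0.4],"spin":0},{"dp":[0,0,0.4],"spin":0},{"dp":[0,0,0.4],"spin":0},{"dp":[0,0,0.4],"spin":0},{"dp":[0,0,0.4],"spin":0},{"dp":[0,0,0.4],"spin":0},{"dp":[0,0,0.3],"spin":0},{"dp":[0,0,0],"spin":0},{"dp":[0,0,0],"spin":0},{"dp":[0,0,0],"spin":0},{"dp":[0,0,0],"spin":0}]'
python3 -c "
from h import *
go([.466,.172,.068])
snap('side','d2');snap('scene','s2');snap('wrist','w2')
a=cv2.imread('pics/w2.png');b=cv2.imread('pics/d2.png')[100:270,180:400]
cv2.imwrite('pics/v2.png',np.vstack([cv2.resize(a,(400,250)),cv2.resize(b,(400,309))]))"
```

```text
t: 5.45
eef_pos: [0.4677, 0.1709, 0.0713]
orientation: [0.994, -0.111, 0.001, -0.0]
contact_force: [1.7, -0.1, 5.5]
grip_width: -0.0003
finger_force: 2.5
t 5.45 p [0.4677 0.1709 0.0713] yaw -12.71 tilt [ 0.002  0.    -1.   ] spin -0.21 dp cm [-0.19 -0.07  0.33] F [ 1.7 -0.1  5.5] w -0.00031970682096700424 q [ 0.15  0.24 -0.65  1.98  0.17  0.97 -2.38]
```

View pics/v2.png

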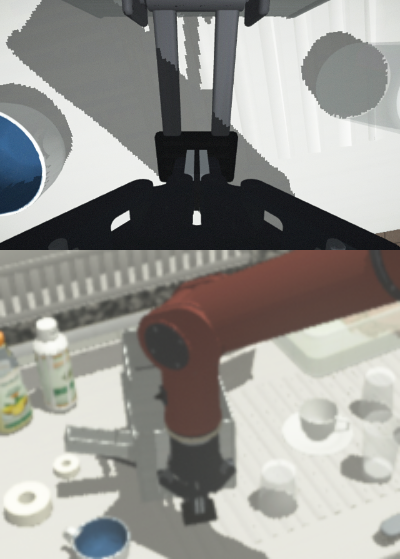

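The chute is now empty (roll gone at crop ~(100,435)), the lid is up behind the wrist, and the fingers sit on the pad. Pressing to the stop, and holding.

```bash
python3 -m creep '[{"dp":[-0.05,0,0.15],"spin":0},{"dp":[-0.05,0,0.15],"spin":0},{"dp":[0,0,0.1],"spin":0},{"dp":[0,0,0],"spin":0},{"dp":[0,0,0],"spin":0},{"dp":[0,0,0],"spin":0},{"dp":[0,0,0],"spin":0},{"dp":[0,0,0],"spin":0},{"dp":[0,0,0],"spin":0},{"dp":[0,0,0],"spin":0},{"dp":[0,0,0],"spin":0},{"dp":[0,0,0],"spin":0},{"dp":[0,0,0],"spin":0},{"dp":[0,0,0],"spin":0},{"dp":[0,0,0],"spin":0},{"dp":[0,0,0],"spin":0}]'
python3 - <<'E'
from h import *
snap('side','d3');snap('scene','s3')
p,d,W=load('d3'); x=np.array([.9763,-.2164]); y=np.array([.2164,.9763])
c=np.array([.467,.172])+.195*x
r=W[...,:2]-c; X=r@x; Y=r@y; Z=W[...,2]
k=(X>-.09)&(X<.12)&(abs(Y)<.1)&(Z>.17)&(Z<.36)&(abs(p[...,0].astype(int)-p[...,2])<15)
print('lid pts',k.sum(), np.polyfit(X[k],Z[k],1) if k.sum()>20 else '', np.percentile(Z[k],[5,95]),np.percentile(X[k],[5,95]))
k=(X>-.1)&(X<.0)&(Y>.08)&(Y<.21)&(Z>.05)&(Z<.2); print('chute z max',Z[k].max(),k.sum())
k0=np.load('pics/d0.npz'); p0,d0,W0=load('d0'); r=W0[...,:2]-c; print('before',W0[...,2][(r@x>-.1)&(r@x<0)&(r@y>.1)&(r@y<.16)&(W0[...,2]<.3)].max(),Z[(X>-.1)&(X<0)&(Y>.1)&(Y<.16)&(Z<.3)].max())
a=cv2.imread('pics/s3.png')[130:260,250:430];b=cv2.imread('pics/d3.png')[140:250,190:330]
cv2.imwrite('pics/v3.png',np.vstack([cv2.resize(a,(400,289)),cv2.resize(b,(400,309))]))
E
```

```text
t: 6.93
eef_pos: [0.4655, 0.171, 0.0663]
orientation: [0.994, -0.111, -0.0, -0.0]
contact_force: [1.3, 1.0, 4.1]
grip_width: -0.0001
finger_force: 2.0
lid pts 318 [-1.13754521  0.29305539] [0.18050371 0.32769203] [-0.0335926   0.07955475]
chute z max 0.16260417467290275 705
before 0.16378338016978974 0.14565079141879816
```

View pics/v3.png

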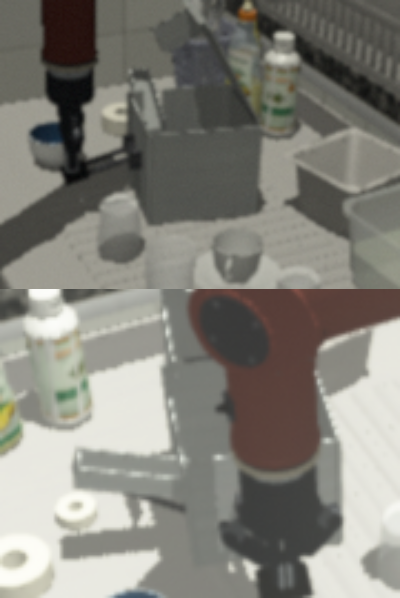

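Scene view shows the lid standing steeply open, no roll in the chute. Force hasn't risen at a stop yet, so a little further.

```bash
python3 -m creep '[{"dp":[0,0,0.1],"spin":0},{"dp":[0,0,0.1],"spin":0},{"dp":[0,0,0.1],"spin":0},{"dp":[0,0,0],"spin":0},{"dp":[0,0,0],"spin":0}]'
```

```text
t: 7.45
eef_pos: [0.4659, 0.1711, 0.0647]
orientation: [0.994, -0.111, 0.0, 0.0]
contact_force: [-3.5, -1.3, 23.3]
grip_width: -0.0002
finger_force: 11.2
```

Lower stop reached (force up to 23 N). Hold briefly, then ease up at ~24 mm/s.

```bash
python3 -m creep '[{"dp":[0,0,0],"spin":0},{"dp":[0,0,0],"spin":0},{"dp":[0,0,0],"spin":0},{"dp":[0,0,0],"spin":0},{"dp":[0,0,0],"spin":0},{"dp":[0,0,0],"spin":0},{"dp":[0,0,-0.1],"spin":0},{"dp":[0,0,-0.2],"spin":0},{"dp":[0,0,-0.2],"spin":0},{"dp":[0,0,-0.2],"spin":0},{"dp":[0,0,-0.2],"spin":0},{"dp":[0,0,-0.2],"spin":0},{"dp":[0,0,-0.2],"spin":0},{"dp":[0,0,-0.2],"spin":0},{"dp":[0,0,-0.2],"spin":0},{"dp":[0,0,-0.2],"spin":0},{"dp":[0,0,-0.2],"spin":0},{"dp":[0,0,-0.2],"spin":0},{"dp":[0,0,-0.2],"spin":0},{"dp":[0,0,-0.2],"spin":0}]'
python3 -m creep '[{"dp":[0,0,-0.2],"spin":0},{"dp":[0,0,-0.2],"spin":0},{"dp":[0,0,-0.2],"spin":0},{"dp":[0,0,-0.2],"spin":0},{"dp":[0,0,-0.2],"spin":0},{"dp":[0,0,-0.2],"spin":0},{"dp":[0,0,-0.15],"spin":0},{"dp":[0,0,-0.15],"spin":0},{"dp":[0,0,-0.15],"spin":0},{"dp":[0,0,-0.15],"spin":0},{"dp":[0,0,-0.15],"spin":0},{"dp":[0,0,-0.15],"spin":0},{"dp":[0,0,-0.15],"spin":0},{"dp":[0,0,-0.15],"spin":0},{"dp":[0,0,-0.15],"spin":0},{"dp":[0,0,-0.15],"spin":0},{"dp":[0,0,-0.15],"spin":0},{"dp":[0,0,-0.15],"spin":0},{"dp":[0,0,-0.15],"spin":0},{"dp":[0,0,-0.15],"spin":0}]'
```

```text
t: 9.12
eef_pos: [0.4654, 0.1708, 0.0906]
orientation: [0.994, -0.111, -0.0, 0.0]
contact_force: [-5.6, -0.1, 6.5]
grip_width: -0.0
finger_force: 3.5
t: 10.78
eef_pos: [0.4654, 0.1709, 0.1233]
orientation: [0.994, -0.111, -0.0, 0.0]
contact_force: [-0.8, 0.2, 0.5]
grip_width: 0.0003
finger_force: 0.0
```

Contact is lost, so the lever should be fully up. Retreating straight up and checking.

```bash
python3 -m creep '[{"dp":[0,0,-0.5],"spin":0},{"dp":[0,0,-1],"spin":0},{"dp":[0,0,-2],"spin":0},{"dp":[0,0,-2],"spin":0},{"dp":[0,0,-2],"spin":0},{"dp":[0,0,-2],"spin":0},{"dp":[0,0,-1],"spin":0},{"dp":[0,0,0],"spin":0},{"dp":[0,0,0],"spin":0},{"dp":[0,0,0],"spin":0}]'
python3 - <<'E'
from h import *
snap('side','d4');snap('scene','s4');snap('wrist','w4')
p,d,W=load('w4')
m=(p.max(2)<70)&(W[...,2]>.06)&(W[...,2]<.13); m[:145]=0;m[222:]=0;m[:,:270]=0;m[:,370:]=0
print('pad',np.median(W[m],0))
p,d,W=load('d4');z=W[...,2];print('lid z',[(v,u,W[v,u].round(3)) for v,u in ((200,262),(200,300),(170,262),(172,295))])
a=cv2.imread('pics/s4.png')[130:260,250:430];b=cv2.imread('pics/d4.png')[140:280,190:350]
cv2.imwrite('pics/v4.png',np.vstack([cv2.resize(a,(400,270)),cv2.resize(b,(400,320))]))
E
```

```text
t: 11.62
eef_pos: [0.4651, 0.1706, 0.2273]
orientation: [0.994, -0.111, -0.001, 0.0]
contact_force: [0.2, 1.0, -0.2]
grip_width: -0.0
finger_force: 0.0
pad [0.47006593 0.17137631 0.11251464]
lid z [(200, 262, array([0.581, 0.207, 0.163])), (200, 300, array([0.56 , 0.092, 0.134])), (170, 262, array([0.709, 0.157, 0.168])), (172, 295, array([0.433, 0.156, 0.358]))]
```

View pics/v4.png

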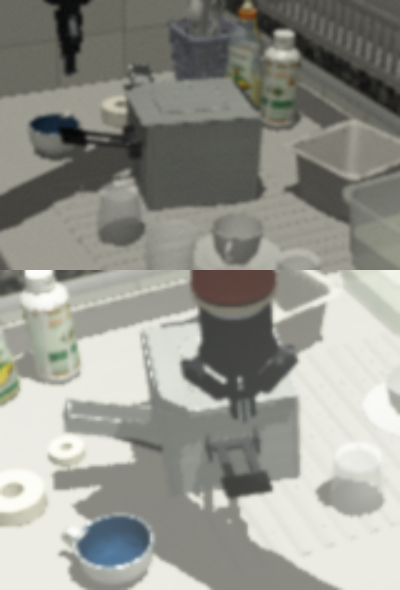

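The lid is flat and shut, the pad is back at its rest height, the chute is empty and the crockery hasn't moved. Handing in.

```bash
python3 -c "
from workcell import robot
print(robot.close_job())"
```

```text
the job is handed in; nothing more can be done
None
```

The job is handed in, with no verdict returned: I pressed the lever to its lower stop and the roll left the chute (I never saw it inside the caddy), then eased the lever up at about 24 mm/s; the final images show the lid shut, the lever at rest and the near cup and glass in place.

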